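Load the filter slider into the microscope lamp unit

ROBOT

A 6-joint arm with a two-finger parallel gripper is mounted at the origin on the work surface. World frame = base frame: x ahead of the robot, y to its left, z up, the work surface at z = 0. Lengths are in m, angles in degrees, forces in N, time in s.
With the tool pointing down it reaches from about 0.25 to 0.725 m from the base axis. Payload 9.7 kg.
Tool frame: the origin (TCP) lies on the centre line of the jaws, within the pads' length; the fingertips stand 22 mm ahead of it and the grasp point (between the pads) lies 3 mm ahead of it; z points along the fingers, y is the direction in which the jaws open and shut (so a half turn about z gives the same grasp; the last joint's range is limited). The gripper opens to 85 mm and grips with 20 to 120 N. Pads are 22 mm wide; open, the fingers measure 114 mm over their backs; the gripper's body (76 mm by 85 mm) begins 54 mm behind the grasp point. The pads swing forward as they close: fully open they stand 13 mm farther back than shut.
Start: joints at [65.203, 4.979, 10.078, 95.1, 0, 90], TCP at [0.231, 0.499, 0.253] pointing down, gripper open.
Joint ranges: [-179.16, 179.16], [-48.56, 103.87], [-65.8, 70.77], [-126.05, 130.52], [-82.76, 87.17], [-180, 180]. Speed limits (degrees/s): [127.2, 127.2, 147.25, 180, 180, 180].

INTERFACE

Orientations are given as [roll, pitch, yaw] about the fixed x, y, z axes, in that order (R = Rz(yaw) Ry(pitch) Rx(roll)).
In Python, from workcell import monitor, eyes, job gives the robot as it stands. The module is installed in compiled form; this text tells all that it offers.
- The arm moves only by the tool drive_tool, never from a script. Its argument "plan" is a list of rows, each a list of 3 entries, a list of its own where there are three numbers: the opening, from 0 (shut) to 1 (fully open), then the shift along the world's x, y, z in m, then the turn about the world's z in degrees. In form: [[gripper, [x, y, z], yaw], ...]. A call has 1 to 10 rows; each row shifts and turns the commanded pose from where the row before left it; what a row does not reach is not made up. A row lasts 1/8 s, in which the tool goes at most 62.5 mm and 10.7 degrees, less where a joint would pass 70% of its speed; a pose out of reach is approached as far as the arm can. A call is refused whole if a number of a shift passes 0.0625 or a number of a turn 10.7, either way. A call with a gripper value outside its range is refused whole. The fingers move at their own pace and stop on an object; "grip_force" is the grip in N (left out, the last holds). Time passes only in rows, so rows that do not move let the fingers close. It gives the time, the measured TCP pose, the force and the opening at its end, in the units of the state.
- monitor.get_obs(): the state, without advancing time (a new reading comes with each control period).
- eyes.camera(name): name is "side" or "top"; returns (picture, depth): 420x560x3 uint8, red, green, blue; 420x560 float32, m along the optical axis (not along the pixel's ray), 0 where there is no reading.
- eyes.camera_params(name): a dict with "fx", "fy", "cx", "cy" (pixels), "dist_coeffs" ([k1, k2, p1, p2, k3] as OpenCV has them; the pictures are not rectified), "extrinsics" (4x4, takes a point from world to camera coordinates). Camera axes: x right, y down, z forward; pixel columns grow to the right and rows downward; lengths in m; the calibration is good to about 2 mm. A picture is of the moment at which its call begins. camera_params takes no time and is no camera call.
- job.job_done(): hands the job in, once; it reports no verdict.
The state is a dict: "time": time; "q": joint angles; "qd": joint speeds; "joint_efforts": joint torques, N m; "ee_pos": TCP position; "tcp_rot": TCP orientation; "wrist_force": force on the tool from outside, world axes, zero at the start; "torque": the same for the moment, N m; "opening": finger opening in m.
Only numpy, scipy, OpenCV 4.12 (cv2) and the standard library are available. Lean on these libraries where they do the work, as an engineer would, in place of code of your own. Each camera call takes 0.05 s, during which the arm holds its last target.

TASK

Take the narrow round-nosed filter slider by its post from the tray, lay it level on the apron of the lamp unit and push it nose first along the guide, under the lips, until the sprung side ball clicks into its notch and holds it; then let go. Push gently, never ramming it, and leave the wide slider where it lies.

Things in the scene. Friction and masses are not known exactly. Their poses are not given: they have to be found in the camera images.
- slider: the slider to load (all sizes in mm): flat bare-metal bar 150 long (x), 36 wide (y), 10 thick, about 0.12 kg, half-round nose (radius 18) at +x, one small round window near the nose, an upright black post near the tail. Origin: centre of the underside; +x towards the nose, +z up. Lies flat in the tray, in either of two places side by side.
- grip (a point): on the slider's black square post (16 x 16, its sides along the slider's x and y), 65 behind the slider's origin, 38 above its underside; the post stands from 10 to 56 above the underside.
- notch (a point): middle of the mouth of the notch for the ball in the slider's +y edge, 33 ahead of the slider's origin; the notch is 11 wide along x and 6 deep.
- wide_slider: another bare-metal slider, to be left alone: 150 long, 50 wide, 10 thick, square ends, two round windows, same black post at x = -65. Origin: centre of the underside. Lies beside the other; the two posts are at least 60 apart.
- holder: the lamp unit, fixed: low black base with a bare-steel guide, cream lamp house 75 high behind it (face at x = 112). Origin: at table level under the middle of the guide's mouth; +x is the way in. Apron and guide floor are one flat face 30 above the table, x = -80 to 112, 120 wide. Riding over the ball takes 1 to 6 N of push and eases at the click; over 22 N between slider and unit (walls, ball, stop added up; the ride alone makes 10 to 13) is ramming.
- mouth (a point): middle of the guide's mouth, on its floor. From here the guide runs 70 along the holder's +x, 38 wide and 11.5 high, under two lips 6 thick with a 20 wide gap between them. In front of it the walls flare to about 54 wide, 28 out; flare and lips top out 17.5 above the floor. The guide is slippery.
- home (a point): where the slider's origin comes to lie when clicked home, on average: 7 inside the mouth, on the guide floor. Ball and end stop are one clamped unit set up to 12 farther in or out each time, so the true place must be felt: the solid stop meets the nose only 1.5 past the click.
- ball (a joint): how far the sprung ball (radius 6, in the guide's +y wall, on average 40 inside the mouth) is pushed back, in m: 0 when free (it then stands 4.5 mm into the guide), about 0.002 to 0.003 while the slider's edge rides over it, back below 0.001 once clicked into the notch.
There are look-alikes about, which are no part of the job. What is shaped like the slider but orange is not meant.

How it is judged:
By the outcome, as a careful person would: the job done as asked, in the order asked, and still so for the second after the job is handed in, with the robot touching nothing.
It also fails if it takes over 61 s, if anything falls off the work surface, if the arm or the gripper's body presses on something with over 40 N, if the wrist force passes 120 N, or if a joint passes its speed limit or range.

## Working session

There is one attempt and no reset: what is moved stays moved. The work goes in short steps, Python scripts to look and compute and a tool call to move; the robot and the scene stay as the last step left them, time stands still between calls to the robot, and variables do not carry over. Pictures are saved under pics/ and viewed, and the job is handed in when it is done.

Besides the shell and the picture viewer there is one more tool, called after "Emit:" as name([rows], argument=value, ...), one row to a line, values as JSON. drive_tool: Moves the arm, as the interface text tells. Its arguments: {"type":"object","properties":{"plan":{"type":"array","items":{"type":"array"}},"grip_force":{"type":"number"}},"required":["plan"]}

```bash
mkdir -p pics; python3 - <<'E'
from workcell import monitor, eyes, job
import cv2,numpy as np
o=monitor.get_obs();print(o)
for n in("side","top"):
    p,d=eyes.camera(n);cv2.imwrite(f"pics/{n}0.png",p[:,:,::-1]);np.savez(f"{n}0.npz",p=p,d=d);print(n,eyes.camera_params(n))
E
```

```text
{'time': 0.0, 'q': array([6.52020916e+01, 5.01064635e+00, 1.00339884e+01, 9.51012216e+01,
       8.95847613e-05, 8.99992974e+01]), 'qd': array([-0.00061584,  0.01585094,  0.02053652, -0.14607039, -0.00857742,
        0.03545254]), 'joint_efforts': array([ 2.96761784e-03, -5.20387423e+01,  4.64800680e+01,  1.62553391e-02,
        1.04198332e-04, -4.14108342e-06]), 'ee_pos': array([0.23058972, 0.4990907 , 0.25258325]), 'tcp_rot': array([-1.79922120e+02, -9.05396872e-05,  1.55202794e+02]), 'wrist_force': array([-0.83602146,  0.25549292, -0.64773446]), 'torque': array([ 0.00448402,  0.00180265, -0.01105856]), 'opening': 0.0857670493298249}
side {'fx': 450.5677703679326, 'fy': 450.5677703679326, 'cx': 285.98831341298285, 'cy': 211.16217165328624, 'dist_coeffs': array([-0.13749768,  0.        ,  0.        ,  0.        ,  0.        ]), 'extrinsics': array([[ 0.9759207 , -0.21802494,  0.0066261 , -0.41421594],
       [-0.1565313 , -0.72117294, -0.6748389 ,  0.23137363],
       [ 0.15191027,  0.65755207, -0.73793533,  0.87942313],
       [ 0.        ,  0.        ,  0.        ,  1.        ]])}
top {'fx': 505.2172004677015, 'fy': 505.2172004677015, 'cx': 273.0833308242447, 'cy': 204.7401242598064, 'dist_coeffs': array([-0.12173884,  0.        ,  0.        ,  0.        ,  0.        ]), 'extrinsics': array([[ 0.00947618, -0.99963113, -0.02545216,  0.14518435],
       [-0.99580168, -0.00711626, -0.0912599 ,  0.47364845],
       [ 0.09104511,  0.0262101 , -0.99550179,  1.10128667],
       [ 0.        ,  0.        ,  0.        ,  1.        ]])}
```

View pics/side0.png

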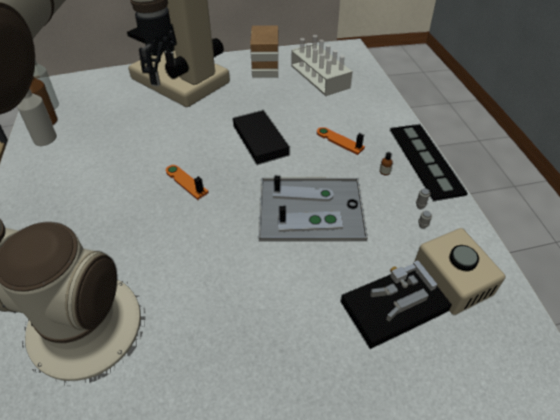

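View pics/top0.png

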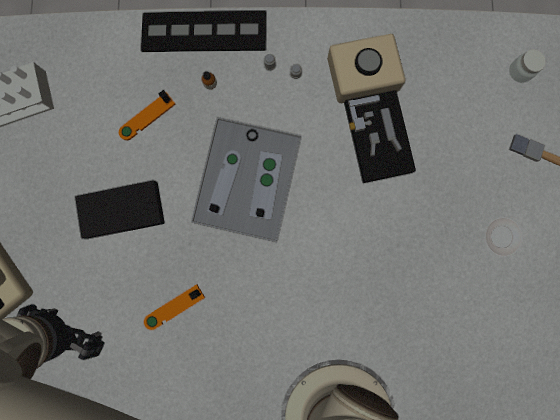

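The narrow slider is in the top view with one window at (232,158) and its post at (215,208). The wide one has two windows at (269,164) and (267,180), with its post at (261,213). The orange ones at (147,115) and (175,307) are look-alikes. The bare-metal, one-window, round-nosed one fits the description. The lamp unit's guide is at about (380,130). Next I'll confirm this with enlarged crops.

```bash
python3 - <<'E'
import cv2,numpy as np
p=np.load('top0.npz')['p'][:,:,::-1]
a=cv2.resize(p[110:250,185:310],None,fx=4,fy=4,interpolation=cv2.INTER_CUBIC)
b=cv2.resize(p[80:190,330:425],None,fx=5,fy=5,interpolation=cv2.INTER_CUBIC)
cv2.imwrite('pics/c1.png',a);cv2.imwrite('pics/c2.png',b)
s=np.load('side0.npz')['p'][:,:,::-1]
cv2.imwrite('pics/c3.png',cv2.resize(s[225:350,335:510],None,fx=4.5,fy=4.5,interpolation=cv2.INTER_CUBIC))
E
```

```text
(no output)
```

View pics/c1.png

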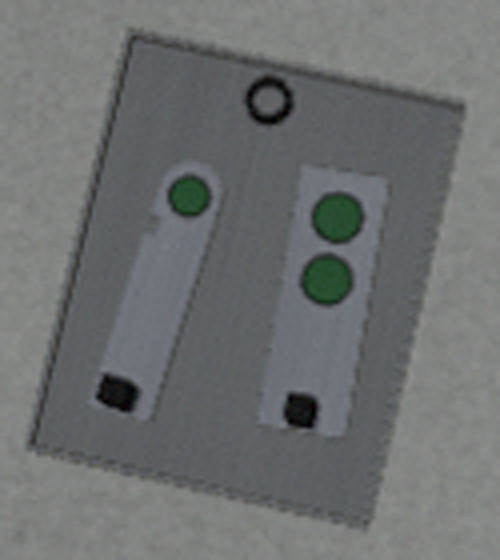

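View pics/c2.png

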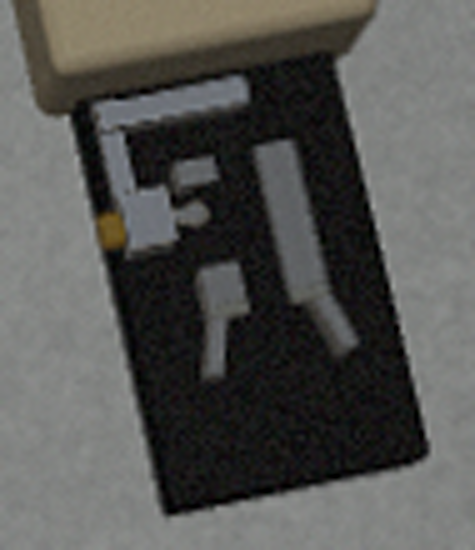

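View pics/c3.png

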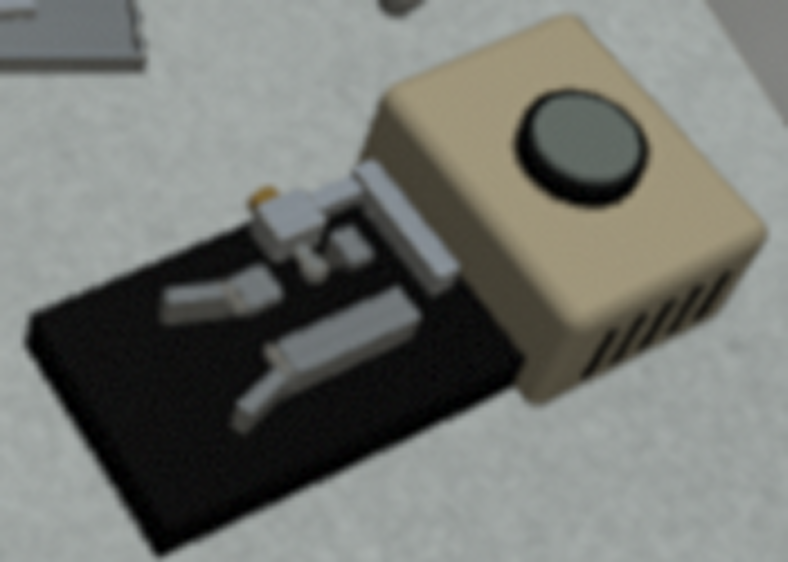

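```bash
cat > h.py <<'E'
import cv2,numpy as np
from workcell import monitor, eyes, job
def K(c): return np.array([[c['fx'],0,c['cx']],[0,c['fy'],c['cy']],[0,0,1.]])
def rays(n,uv):
    c=eyes.camera_params(n)
    u=cv2.undistortPoints(np.asarray(uv,float).reshape(-1,1,2),K(c),c['dist_coeffs'],None,None,criteria=(3,50,1e-9)) if 0 else cv2.undistortPoints(np.asarray(uv,float).reshape(-1,1,2),K(c),c['dist_coeffs'])
    return np.c_[u.reshape(-1,2),np.ones(len(u))],c['extrinsics']
def unproj(n,uv,d):
    r,T=rays(n,uv); return (r*np.asarray(d).reshape(-1,1)-T[:3,3])@T[:3,:3]
def onplane(n,uv,z):
    r,T=rays(n,uv); w=r@T[:3,:3]; c=-T[:3,:3].T@T[:3,3]
    return c+w*((z-c[2])/w[:,2])[:,None]
def proj(n,P):
    c=eyes.camera_params(n);T=c['extrinsics']
    return cv2.projectPoints(np.asarray(P,float).reshape(-1,1,3),cv2.Rodrigues(T[:3,:3])[0],T[:3,3],K(c),c['dist_coeffs'])[0].reshape(-1,2)
def cloud(n,d):
    v,u=np.mgrid[:420,:560]; return unproj(n,np.c_[u.ravel(),v.ravel()],d.ravel()).reshape(420,560,3)
E
python3 - <<'E'
from h import *
f=np.load('top0.npz');W=cloud('top',f['d']);p=f['p']
np.set_printoptions(precision=4,suppress=True)
for u,v,nm in[(240,200,'tray'),(224,185,'slider'),(214,208,'post'),(261,213,'wpost'),(262,200,'wide'),(372,170,'apron'),(387,125,'wall'),(360,120,'clamp'),(180,250,'table'),(450,300,'table'),(376,150,'ap'),(376,110,'g')]:
    w=W[v-1:v+2,u-1:u+2].reshape(-1,3);print(nm,w.mean(0),w[:,2].std(),p[v,u])
E
```

```text
tray [0.4844 0.2248 0.0051] 0.002037853402795978 [ 97  97 101]
slider [0.5172 0.2607 0.0151] 0.0030070218807494824 [109 113 118]
post [0.4611 0.2759 0.0598] 0.0006599396058918973 [28 27 28]
wpost [0.451  0.1739 0.0613] 0.0021405001026089747 [31 30 34]
wide [0.4838 0.1744 0.0143] 0.002575710069342559 [114 120 124]
apron [ 0.5509 -0.0705  0.0315] 0.002126948867588542 [25 25 28]
wall [ 0.6497 -0.1027  0.0474] 0.0012441397093760948 [ 93  97 100]
clamp [ 0.6594 -0.0421  0.0512] 0.0020745183378425873 [111 114 122]
table [0.3696 0.3603 0.002 ] 0.0031065162163163105 [128 130 127]
table [ 0.2614 -0.2519  0.0006] 0.0013731529292926735 [129 130 128]
ap [ 0.5964 -0.0803  0.0305] 0.0021425678084826855 [23 24 22]
g [ 0.6888 -0.082   0.0296] 0.001323027233662624 [27 25 24]
```

```bash
cat > fit.py <<'E'
from h import *
from scipy.optimize import minimize
np.set_printoptions(precision=4,suppress=True)
def samp(n,img,P):
    uv=proj(n,P).astype(np.float32); return cv2.remap(img,uv[:,0].reshape(-1,1),uv[:,1].reshape(-1,1),cv2.INTER_LINEAR).ravel()
def place(x,y,a,loc,z):
    c,s=np.cos(a),np.sin(a); L=np.asarray(loc); return np.c_[x+c*L[:,0]-s*L[:,1],y+s*L[:,0]+c*L[:,1],np.zeros(len(L))+z if np.isscalar(z) else z]
def sdgrid(): pass
def fitpose(cost,x0,scale=(.006,.006,.08)):
    best=None
    for k in range(4):
        rng=np.random.default_rng(k); s=np.array(x0)+np.array(scale)*(rng.normal(size=3)*.4 if k else 0)
        sim=np.vstack([s]+[s+np.eye(3)[i]*scale[i] for i in range(3)])
        r=minimize(cost,s,method='Nelder-Mead',options=dict(initial_simplex=sim,xatol=1e-5,fatol=1e-4,maxiter=400))
        print(r.x,r.fun)
        if best is None or r.fun<best.fun:best=r
    return best.x
E
cat > f1.py <<'E'
from fit import *
import sys
g=np.mgrid[-.085:.0851:.0012,-.028:.0281:.0012].reshape(2,-1).T
x,y=g.T
def sd(x,y): # slider outline, signed (neg inside)
    cap=np.hypot(np.maximum(x-.057,0),y)-.018
    return np.where(x>.057,cap,np.maximum(np.abs(y)-.018,-.075-x))
d=sd(x,y)
mask=(np.hypot(x-.057,y)>.0)&~((x<-.05)&(np.abs(y)<.024))&~((np.abs(x-.033)<.009)&(y>.008))&~((x>.035)&(np.hypot(x-.055,y)<.016))
I=mask&(d<-.001);O=mask&(d>.001)&(d<.007)
for n,x0 in(('top',(.525,.259,-.2)),('side',(.525,.259,-.2))):
    img=np.load(n+'0.npz')['p'].mean(2).astype(np.float32)
    def cost(q):
        s=samp(n,img,place(*q,g,.015)); return -(s[I].mean()-s[O].mean())+.3*(s[I].std()+s[O].std())
    q=fitpose(cost,x0);print(n,q[:2],np.degrees(q[2]),'grip',place(*q,[[-.065,0]],.043))
    print(proj(n,place(*q,[[0,0],[.075,0],[-.075,.018],[-.075,-.018]],.015)))
    f=np.load(n+'0.npz');W=cloud(n,f['d']);m=(f['p'].max(2)<50)&(np.hypot(W[...,0]-.461,W[...,1]-.276)<.03)
    m2=m&(W[...,2]>.052);print('post top',W[m2].mean(0),m2.sum())
E
python3 f1.py
```

```text
[ 0.5257  0.2608 -0.3028] -19.629657745361328
[ 0.5258  0.2608 -0.3035] -19.630657196044922
[ 0.5257  0.2608 -0.3033] -19.632360458374023
[ 0.5258  0.2608 -0.3023] -19.627971649169922
top [0.5257 0.2608] -17.377246152632996 grip [[0.4637 0.2802 0.043 ]]
[[224.0289 181.2788]
 [234.4579 150.1588]
 [206.0162 210.3215]
 [221.0822 215.207 ]]
post top [0.4624 0.278  0.0601] 50
[ 0.5255  0.2599 -0.2988] -28.743349075317383
[ 0.5255  0.2598 -0.2996] -28.74061393737793
[ 0.5255  0.2599 -0.2998] -28.744462966918945
[ 0.5256  0.2599 -0.2988] -28.747196197509766
side [0.5256 0.2599] -17.11778645189902 grip [[0.4634 0.279  0.043 ]]
[[302.9438 191.6723]
 [333.1254 193.5291]
 [273.6024 184.828 ]
 [272.177  194.9822]]
post top [0.4625 0.2751 0.0574] 32
```

```bash
cat > f2.py <<'E'
from fit import *
# apron outline (black) z=.03 ; sides y=+-.06, front x=-.08 : inside dark, outside bright (table)
g=np.mgrid[-.092:.10:.0012,-.07:.0701:.0012].reshape(2,-1).T;x,y=g.T
d=np.maximum(np.abs(y)-.06,-.08-x)
bank=(d<-.001)&(d>-.006)
lx,ly=np.mgrid[0:.0701:.0012,-.035:.0351:.0012].reshape(2,-1); l=np.c_[lx,ly]
for n,x0 in(('top',(.625,-.08,-.22)),('side',(.625,-.08,-.22))):
    img=np.load(n+'0.npz')['p'].mean(2).astype(np.float32)
    # bare dark apron; exclude sides hidden: top sees front + both? use front & both sides, x<.02
    xl=.09 if n=='top' else .02
    O=(d>.002)&(d<.008)&(x<xl);I=(d<-.001)&(d>-.006)&(x<xl)
    if n=='side': # only upper side (+y) and front-left free of own wall: near wall faces are dark too -> use only +y edge and front (x) partly
        k=(y>.0)|(x<-.07);k=k&((y>.055)|(x<-.07)); 
    def cost(q):
        s=samp(n,img,place(*q,g,.03)); return s[I].mean()-s[O].mean()+.3*(s[I].std()+s[O].std())
    q=fitpose(cost,x0);print(n,q[:2],np.degrees(q[2]))
    im=np.load(n+'0.npz')['p'][:,:,::-1];k=5
    out=cv2.resize(im,None,fx=k,fy=k,interpolation=cv2.INTER_CUBIC)
    def line(L,z,c):
        uv=(proj(n,place(*q,L,z))+.5)*k-.5; cv2.polylines(out,[np.round(uv).astype(int)],True,c,1)
    line([[-.08,-.06],[-.08,.06],[.112,.06],[.112,-.06]],.03,(0,0,255))
    line([[0,-.019],[0,.019],[.07,.019],[.07,-.019]],.03,(0,255,0))
    line([[0,-.01],[0,.01],[.07,.01],[.07,-.01]],.0475,(255,255,0))
    line([[0,-.019],[-.028,-.027]],.0475,(0,255,255));line([[0,.019],[-.028,.027]],.0475,(0,255,255))
    c=proj(n,place(*q,[[.02,0]],.03))[0]*k; c=c.astype(int)
    cv2.imwrite(f'pics/h_{n}1.png',out[max(0,c[1]-290):c[1]+290,max(0,c[0]-340):c[0]+340])
E
python3 f2.py
```

```text
[ 0.6135 -0.092   0.2152] -103.09815979003906
[ 0.6135 -0.0921  0.2152] -103.10136413574219
[ 0.6135 -0.092   0.2154] -103.0762939453125
[ 0.6135 -0.092   0.2157] -103.09520721435547
top [ 0.6135 -0.0921] 12.32859657776945
[ 0.6093 -0.1012  0.2131] -116.81446075439453
[ 0.6093 -0.1012  0.2139] -116.82939147949219
[ 0.6093 -0.1012  0.2139] -116.83113861083984
[ 0.6092 -0.1012  0.2156] -116.79998016357422
side [ 0.6093 -0.1012] 12.253810497500243
```

View pics/h_top1.png

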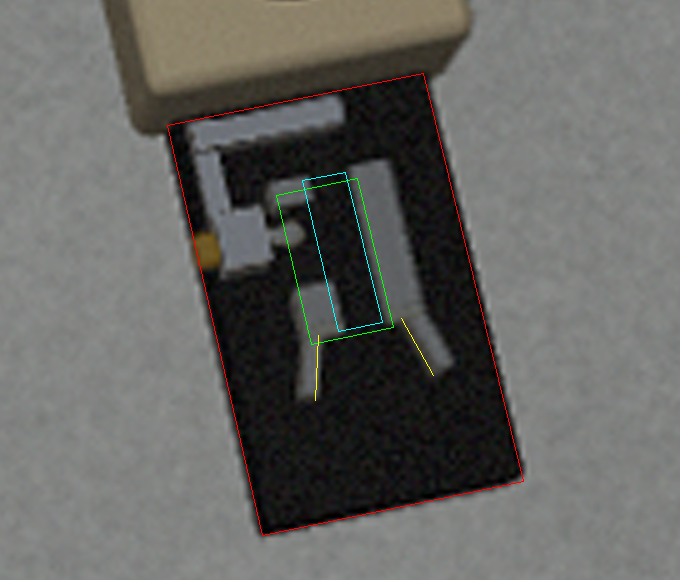

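View pics/h_side1.png

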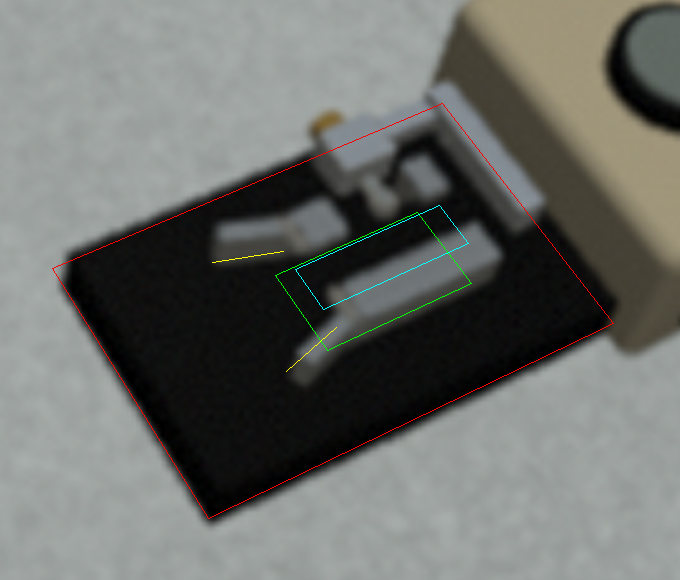

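```bash
cat > f3.py <<'E'
from fit import *
for n in('top','side'):
    T=eyes.camera_params(n)['extrinsics'];print(n,-T[:3,:3].T@T[:3,3])
imgs={n:np.load(n+'0.npz')['p'].mean(2).astype(np.float32) for n in('top','side')}
t=np.arange(-.07,.05,.002);w=np.arange(-.05,.051,.002)
edges={ # (pts, outward, z)
'top':[(np.c_[0*w-.08,w],(-1,0),0.),(np.c_[t,0*t+.06],(0,1),0.),(np.c_[t,0*t-.06],(0,-1),.03)],
'side':[(np.c_[0*w-.08,w],(-1,0),0.),(np.c_[t,0*t-.06],(0,-1),0.),(np.c_[t[:35],0*t[:35]+.06],(0,1),.03)]}
offs=np.arange(.001,.0061,.001)
def cost(q,ns):
    v=0
    for n in ns:
        for L,o,z in edges[n]:
            for s in offs:
                a=samp(n,imgs[n],place(*q,L+s*np.array(o),z));b=samp(n,imgs[n],place(*q,L-s*np.array(o),z))
                v+=np.sum(np.abs(b-25))/len(L)+np.sum(np.abs(a-a.max()*0-128))/len(L)
    return v/len(offs)/3/len(ns)
import sys
for ns in(['top'],['side'],['top','side']):
    q=fitpose(lambda q:cost(q,ns),(.62,-.09,.215));print(ns,q[:2],np.degrees(q[2]))
for n in('top','side'):
    k=5
    out=cv2.resize(np.load(n+'0.npz')['p'][:,:,::-1],None,fx=k,fy=k,interpolation=cv2.INTER_CUBIC)
    def line(L,z,c):
        uv=(proj(n,place(*q,L,z))+.5)*k-.5; cv2.polylines(out,[np.round(uv).astype(int)],True,c,1)
    line([[-.08,-.06],[-.08,.06],[.112,.06],[.112,-.06]],.03,(0,0,255))
    line([[-.08,-.06],[-.08,.06],[.112,.06],[.112,-.06]],.0,(0,0,255))
    line([[0,-.019],[0,.019],[.07,.019],[.07,-.019]],.03,(0,255,0))
    line([[0,-.01],[0,.01],[.07,.01],[.07,-.01]],.0475,(255,255,0))
    line([[0,-.019],[-.028,-.027]],.0475,(0,255,255));line([[0,.019],[-.028,.027]],.0475,(0,255,255))
    c=proj(n,place(*q,[[.02,0]],.03))[0]*k; c=c.astype(int)
    cv2.imwrite(f'pics/h_{n}2.png',out[max(0,c[1]-290):c[1]+290,max(0,c[0]-340):c[0]+340])
E
python3 f3.py
```

```text
top [0.37   0.1196 1.1433]
side [ 0.3069 -0.5017  0.8078]Traceback (most recent call last):
  File "f3.py", line 20, in <module>
    q=fitpose(lambda q:cost(q,ns),(.62,-.09,.215));print(ns,q[:2],np.degrees(q[2]))
  File "fit.py", line 14, in fitpose
    r=minimize(cost,s,method='Nelder-Mead',options=dict(initial_simplex=sim,xatol=1e-5,fatol=1e-4,maxiter=400))
    res = _minimize_neldermead(fun, x0, args, callback, bounds=bounds,
                               **options)
    fxc = func(xc)
    fx = function(np.copy(x), *(wrapper_args + args))
  File "f3.py", line 20, in <lambda>
    q=fitpose(lambda q:cost(q,ns),(.62,-.09,.215));print(ns,q[:2],np.degrees(q[2]))
                       ~~~~^^^^^^
  File "f3.py", line 15, in cost
    a=samp(n,imgs[n],place(*q,L+s*np.array(o),z));b=samp(n,imgs[n],place(*q,L-s*np.array(o),z))
  File "fit.py", line 5, in samp
    uv=proj(n,P).astype(np.float32); return cv2.remap(img,uv[:,0].reshape(-1,1),uv[:,1].reshape(-1,1),cv2.INTER_LINEAR).ravel()
       ~~~~^^^^^
  File "h.py", line 14, in proj
    c=eyes.camera_params(n);T=c['extrinsics']
ValueError: time passes only in moves, steps and waits
```

```bash
python3 - <<'E'
import pickle
from workcell import eyes,monitor
try: pickle.dump({n:eyes.camera_params(n) for n in('top','side')},open('cp.pkl','wb'))
except Exception as e: print(e)
print(monitor.get_obs()['time'])
E
sed -i 's/eyes.camera_params(n)/CP[n]/' h.py f3.py; sed -i '1a import pickle;CP=pickle.load(open("cp.pkl","rb"))' h.py; python3 f3.py
```

```text
0.1
top [0.37   0.1196 1.1433]
side [ 0.3069 -0.5017  0.8078]
[ 0.6163 -0.0939  0.215 ] 19.5568790435791
[ 0.6163 -0.094   0.2147] 19.5750789642334
[ 0.6163 -0.094   0.215 ] 19.567058563232422
[ 0.6164 -0.094   0.2152] 19.551593780517578
['top'] [ 0.6164 -0.094 ] 12.332619157803688
[ 0.6186 -0.0929  0.2454] 53.39878845214844
[ 0.6185 -0.0929  0.2454] 53.42453384399414
[ 0.6186 -0.0929  0.2454] 53.4115104675293
[ 0.6185 -0.0929  0.2456] 53.420040130615234
['side'] [ 0.6186 -0.0929] 14.060741366476556
[ 0.6176 -0.0936  0.2279] 39.762115478515625
[ 0.6175 -0.0936  0.2283] 39.751190185546875
[ 0.6175 -0.0936  0.2286] 39.7640495300293
[ 0.6174 -0.0936  0.2287] 39.77816390991211
['top', 'side'] [ 0.6175 -0.0936] 13.082054642281062
```

View pics/h_top2.png

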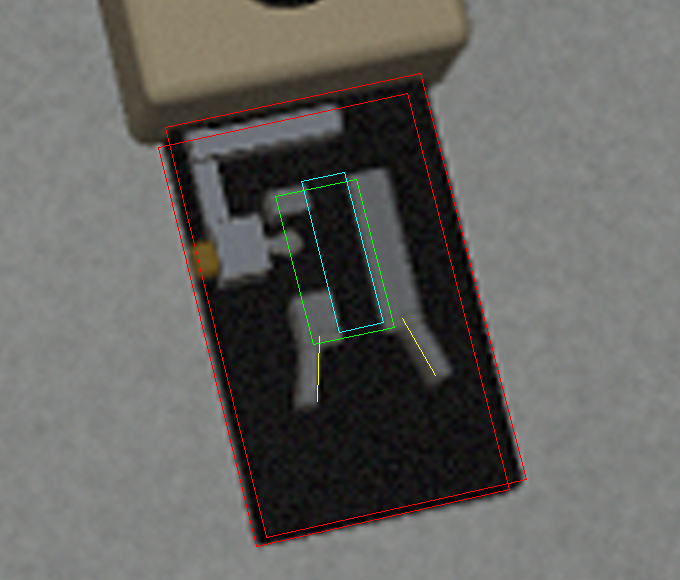

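View pics/h_side2.png

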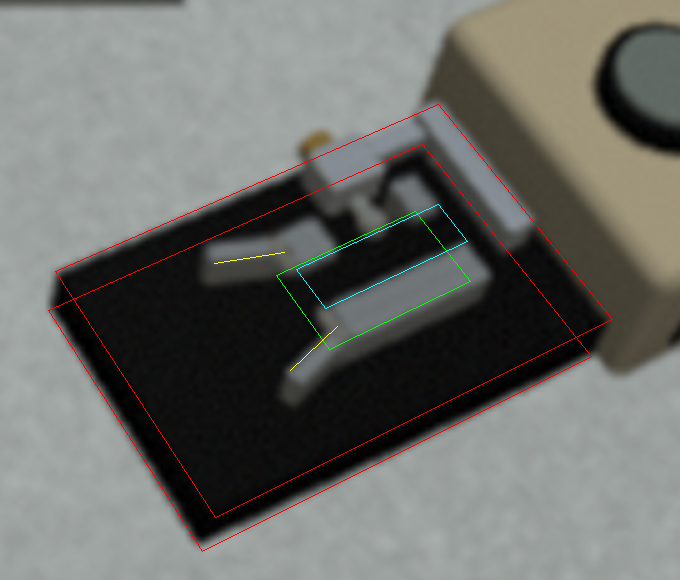

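```bash
cat > f4.py <<'E'
from fit import *
q=(.6168,-.0937,np.radians(12.5))
for n,f in(('top','top0'),('side','side0')):
    p=np.load(f+'.npz')['p'][:,:,::-1]
    xs=np.arange(.09,-.05,-.0005);ys=np.arange(.05,-.05,-.0005)
    X,Y=np.meshgrid(xs,ys,indexing='ij')
    uv=proj(n,place(*q,np.c_[X.ravel(),Y.ravel()],.0475)).astype(np.float32).reshape(*X.shape,2)
    r=cv2.remap(p,uv[...,0],uv[...,1],cv2.INTER_CUBIC)
    g=r.mean(2); g=cv2.GaussianBlur(g,(5,5),1.5)
    # right lip: rows x .02.. .06; find rising / falling edges in y
    for lo,hi,nm in((-.004,-.017,'inner'),(-.02,-.04,'outer')):
        E=[]
        for i,x in enumerate(xs):
            if .008<x<.062:
                sel=(ys<lo)&(ys>hi);gr=np.abs(np.gradient(g[i]))[sel]**2;E.append((x,(gr*ys[sel]).sum()/gr.sum()))
        E=np.array(E);c=np.polyfit(E[:,0],E[:,1],1);print(n,nm,'slope deg',np.degrees(np.arctan(c[0])),'y@.035',np.polyval(c,.035))
    for yc,nm in((-.017,'R'),(.016,'L')):
        m=g[:,(np.abs(ys-yc)<.003)].mean(1);print(n,nm,'profile x:',[(round(x*1000),int(v)) for x,v in zip(xs,m) if -.015<x<.015][::4])
    b=cv2.resize(r,None,fx=2,fy=2,interpolation=cv2.INTER_CUBIC)
    for xm in(0,.07): cv2.line(b,(0,int((.09-xm)/.0005*2)),(400,int((.09-xm)/.0005*2)),(0,0,255),1)
    for ym in(.01,-.01): c=int((.05-ym)/.0005*2);cv2.line(b,(c,0),(c,560),(0,255,255),1)
    cv2.imwrite(f'pics/rect_{f}.png',b)
a=[cv2.imread(f'pics/rect_{f}.png') for f in('top0','side0')];cv2.imwrite('pics/rect.png',np.hstack(a)[:,:800])
E
python3 f4.py
```

```text
top inner slope deg 0.20135629914232223 y@.035 -0.009116082923036277
top outer slope deg -0.18919240399585907 y@.035 -0.028101575465192676
top R profile x: [(15, 96), (13, 96), (11, 97), (9, 97), (7, 97), (5, 96), (3, 93), (1, 92), (-1, 93), (-3, 79), (-5, 57), (-7, 48), (-9, 40), (-11, 36), (-13, 33)]
top L profile x: [(15, 97), (13, 96), (11, 96), (9, 96), (7, 96), (5, 95), (3, 90), (1, 92), (-1, 94), (-3, 76), (-5, 40), (-7, 15), (-9, 15), (-11, 16), (-13, 18)]
side inner slope deg -0.22140095154083217 y@.035 -0.008935067196919692
side outer slope deg 0.27940976963174247 y@.035 -0.03039054560313428
side R profile x: [(15, 115), (13, 115), (11, 115), (9, 116), (7, 115), (5, 108), (3, 98), (1, 99), (-1, 98), (-3, 82), (-5, 52), (-7, 25), (-9, 14), (-11, 14), (-13, 13)]
side L profile x: [(15, 116), (13, 115), (11, 115), (9, 116), (7, 115), (5, 109), (3, 100), (1, 98), (-1, 96), (-3, 86), (-5, 73), (-7, 65), (-9, 63), (-11, 63), (-13, 63)]
```

View pics/rect.png

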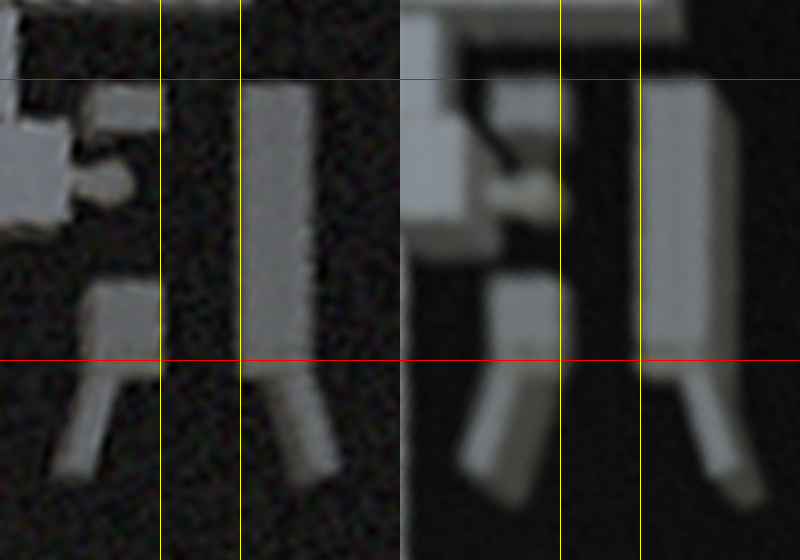

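Emit:
drive_tool([
  [1,[0.014,-0.013,0],-10.5],
  [1,[0.014,-0.013,0],-10.5],
  [1,[0.014,-0.013,0],-10.5],
  [1,[0.014,-0.013,0],-10.5],
  [1,[0.014,-0.013,0],-10.5],
  [1,[0.014,-0.013,0],-10.5],
  [1,[0.014,-0.013,0],-10.5],
  [1,[0.014,-0.013,0],-10.5],
  [1,[0.014,-0.013,0],-10.5],
  [1,[0.014,-0.013,0],-10.5],
])

```text
time: 1.35
ee_pos: [0.371, 0.3687, 0.2529]
tcp_rot: [-180.0, 0.0, 49.9]
wrist_force: [-0.1, -0.4, -0.2]
opening: 0.0859
```

Emit:
drive_tool([
  [1,[0.013,-0.0127,-0.01],-9.6],
  [1,[0.013,-0.0127,-0.015],-9.6],
  [1,[0.013,-0.0127,-0.015],-9.6],
  [1,[0.013,-0.0127,-0.015],-9.6],
  [1,[0.013,-0.0127,-0.015],-9.6],
  [1,[0.013,-0.0127,-0.015],-9.6],
  [1,[0.0145,-0.0128,-0.015],-9.6],
  [1,[0,0,0],0],
])

```text
time: 2.35
ee_pos: [0.5381, 0.0635, 0.1513]
tcp_rot: [-170.3, 0.4, 2.1]
wrist_force: [-0.4, 1.1, 0.6]
opening: 0.0852
```

```bash
cat > snap.py <<'E'
import sys
from h import *
t,n,x,y,z,k=sys.argv[1],sys.argv[2],*map(float,sys.argv[3:7])
p,d=eyes.camera(n);np.savez(t+'.npz',p=p,d=d)
c=proj(n,[[x,y,z]])[0].astype(int);h=int(280/k);w=int(380/k)
cv2.imwrite(f'pics/{t}.png',cv2.resize(p[max(0,c[1]-h):c[1]+h,max(0,c[0]-w):c[0]+w,::-1],None,fx=k,fy=k,interpolation=cv2.INTER_CUBIC)[:600,:800])
o=monitor.get_obs();print(o['time'],o['ee_pos'],o['tcp_rot'],o['wrist_force'])
E
python3 snap.py s1 side .4635 .28 .05 5
```

```text
2.4 [0.53793847 0.06527949 0.15218842] [-170.2480936     0.36091249    2.26070617] [ 0.75336492  0.93314393 -0.31502984]
```

View pics/s1.png

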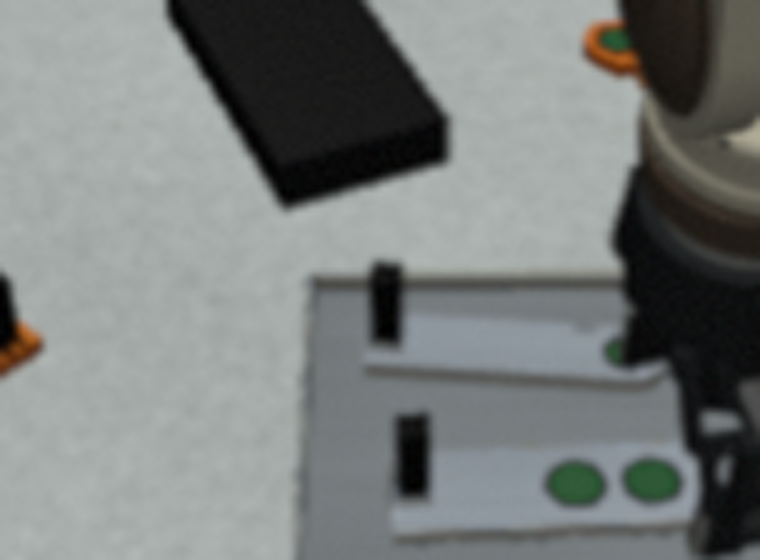

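```bash
python3 - <<'E'
from workcell import monitor
o=monitor.get_obs()
for k in('time','q','qd','ee_pos','tcp_rot','wrist_force'):print(k,o[k])
E
```

```text
time 2.4
q [  2.2037342    3.15907407  -3.44235433  83.76927524   9.75154266
 179.94219395]
qd [ 3.0489556  -0.73037425  0.89149483  0.3164746   0.30679955  0.01984131]
ee_pos [0.53793847 0.06527949 0.15218842]
tcp_rot [-170.2480936     0.36091249    2.26070617]
wrist_force [ 0.75336492  0.93314393 -0.31502984]
```

Emit:
drive_tool([
  [1,[0,0,0.01],8],
  [1,[0,0,0.01],8],
  [1,[0,0,0],0],
])

```text
time: 2.78
ee_pos: [0.5385, 0.0683, 0.174]
tcp_rot: [-170.3, 0.2, 18.5]
wrist_force: [0.7, -0.0, -0.3]
opening: 0.0856
```

```bash
python3 - <<'E'
from workcell import monitor
o=monitor.get_obs()
for k in('time','q','qd','ee_pos','tcp_rot','wrist_force'):print(k,o[k])
E
```

```text
time 2.775
q [  2.73222343   5.62411283   1.5634579   88.78614462   9.31358285
 163.98990019]
qd [-0.38215964 -0.30259584 -1.99162695 -1.38005689  0.21796239  4.31047799]
ee_pos [0.53852378 0.06831146 0.174015  ]
tcp_rot [-170.26639101    0.18095981   18.52579568]
wrist_force [ 0.72487674 -0.0403348  -0.28374151]
```

Emit:
drive_tool([
  [1,[0,0,0.01],10.5],
  [1,[0,0,0.01],10.5],
  [1,[0,0,0.01],10.5],
  [1,[0,0,0.01],10.5],
  [1,[0,0,0.01],10.5],
  [1,[0,0,0.01],10.5],
  [1,[0,0,0.01],10.5],
  [1,[0,0,0],10.5],
  [1,[0,0,0],0],
])

```text
time: 3.9
ee_pos: [0.5379, 0.0681, 0.243]
tcp_rot: [-170.3, 0.3, 102.3]
wrist_force: [0.0, 0.4, -0.1]
opening: 0.085
```

```bash
cat > st.py <<'E'
from workcell import monitor
import numpy as np
np.set_printoptions(precision=4,suppress=True)
o=monitor.get_obs()
for k in('time','q','ee_pos','tcp_rot','wrist_force','torque','opening'):print(k,o[k])
E
python3 st.py
```

```text
time 3.9
q [  7.7225  13.2325  17.6039 104.0517  -1.0408  85.5   ]
ee_pos [0.5379 0.0681 0.243 ]
tcp_rot [-170.2681    0.2668  102.3333]
wrist_force [ 0.0295  0.3903 -0.1487]
torque [ 0.0528 -0.1861  0.0319]
opening 0.0850129537020874
```

Emit:
drive_tool([
  [1,[0,0,0],10.5],
  [1,[0,0,0],10.5],
  [1,[0,0,0],10.5],
  [1,[0,0,0],10.5],
  [1,[0,0,0],10.5],
  [1,[0,0,0],10.5],
  [1,[0,0,0],10.5],
  [1,[0,0,0],10.5],
  [1,[0,0,0],10.5],
  [1,[0,0,0],10.5],
])

```text
time: 5.15
ee_pos: [0.5378, 0.0674, 0.2429]
tcp_rot: [-170.3, 0.3, -152.6]
wrist_force: [-0.7, -0.6, -0.2]
opening: 0.0856
```

Emit:
drive_tool([
  [1,[0,0,0],10.5],
  [1,[0,0,0],10.5],
  [1,[0,0,0],10.5],
  [1,[0,0,0],10.5],
  [1,[0,0,0],10.5],
  [1,[0,0,0],10.5],
  [1,[0,0,0],10.5],
  [1,[0,0,0],10.5],
  [1,[0,0,0],10.5],
  [1,[0,0,0],10.5],
])

```text
time: 6.4
ee_pos: [0.5378, 0.0673, 0.243]
tcp_rot: [-170.2, 0.3, -47.6]
wrist_force: [-0.5, -0.3, 0.5]
opening: 0.085
```

```bash
python3 st.py
```

```text
time 6.4
q [   4.0678   -3.7617   -0.4462   85.8177    6.3248 -127.9148]
ee_pos [0.5378 0.0673 0.243 ]
tcp_rot [-170.2085    0.3429  -47.5732]
wrist_force [-0.534  -0.2892  0.5049]
torque [-0.0185  0.1709 -0.011 ]
opening 0.08500669719669855
```

Emit:
drive_tool([
  [1,[0,0,0],10.5],
  [1,[0,0,0],10.5],
  [1,[0,0,0],10.5],
  [1,[0,0,0],10.5],
  [1,[0,0,0],10],
  [1,[0,0,0],5],
  [1,[0,0,0],5],
  [1,[0,0,0],0],
])

```text
time: 7.4
ee_pos: [0.5304, 0.125, 0.243]
tcp_rot: [-172.6, 0.3, 9.3]
wrist_force: [0.3, 0.9, 0.1]
opening: 0.0853
```

```bash
python3 st.py
```

```text
time 7.4
q [   9.7107    4.1598    7.8132   93.9402    7.3814 -179.6349]
ee_pos [0.5304 0.125  0.243 ]
tcp_rot [-172.6205    0.3337    9.3486]
wrist_force [0.2898 0.8705 0.0645]
torque [-0.0887  0.0297 -0.0686]
opening 0.08526960290040787
```

Emit:
drive_tool([
  [1,[0,0,0],5],
  [1,[0,0,0],5],
  [1,[0,0,0],5],
  [1,[0,0,0],5],
  [1,[0,0,0],0],
])

```text
time: 8.02
ee_pos: [0.5029, 0.2142, 0.2431]
tcp_rot: [-176.6, 0.4, 21.2]
wrist_force: [-0.9, 0.4, -0.1]
opening: 0.0855
```

```bash
python3 st.py
```

```text
time 8.025
q [  21.4526    4.6077    8.5002   94.239     3.361  -179.7499]
ee_pos [0.5029 0.2142 0.2431]
tcp_rot [-176.6406    0.3611   21.203 ]
wrist_force [-0.9483  0.4045 -0.1334]
torque [-0.0346  0.0051  0.0296]
opening 0.0854794353831715
```

Emit:
drive_tool([
  [1,[0,0,0],5],
  [1,[0,0,0],5],
  [1,[0,0,0],4],
  [1,[0,0,0],0],
])

```text
time: 8.52
ee_pos: [0.4735, 0.2722, 0.2432]
tcp_rot: [-179.5, 0.4, 29.5]
wrist_force: [-0.4, -0.7, 0.4]
opening: 0.0857
```

```bash
python3 st.py
```

```text
time 8.525
q [  29.6379    4.6209    8.5687   94.3419    0.5334 -179.8268]
ee_pos [0.4735 0.2722 0.2432]
tcp_rot [-179.4678    0.3957   29.4647]
wrist_force [-0.3815 -0.7361  0.3527]
torque [ 0.0298 -0.0056  0.0173]
opening 0.08570517631425006
```

Emit:
drive_tool([
  [1,[0,0,0],2.6],
  [1,[0,0,0],0],
])

```text
time: 8.78
ee_pos: [0.4672, 0.2827, 0.2433]
tcp_rot: [180.0, 0.4, 31.1]
wrist_force: [0.3, -0.1, -0.6]
opening: 0.0853
```

```bash
python3 st.py
```

```text
time 8.775
q [  31.1848    4.6151    8.5756   94.3544   -0.0102 -179.9111]
ee_pos [0.4672 0.2827 0.2433]
tcp_rot [179.9892   0.3939  31.0959]
wrist_force [ 0.2868 -0.1134 -0.602 ]
torque [-0.0507 -0.0261 -0.0302]
opening 0.08525307065982206
```

Emit:
drive_tool([
  [1,[-0.0037,-0.0031,0],-10.4],
  [1,[0,0,0],-10.4],
  [1,[0,0,0],-10.4],
  [1,[0,0,0],-10.4],
  [1,[0,0,0],-10.4],
  [1,[0,0,0],-10.4],
  [1,[0,0,0],-10.4],
  [1,[0,0,0],-10.4],
  [1,[0,0,0],-10.4],
  [1,[0,0,0],-10.4],
])

```text
time: 10.02
ee_pos: [0.4638, 0.2791, 0.2433]
tcp_rot: [180.0, 0.4, -73.3]
wrist_force: [-0.8, 0.0, 0.9]
opening: 0.0853
```

Emit:
drive_tool([
  [1,[0,0,0],-10.4],
  [1,[0,0,0],-10.4],
  [1,[0,0,0],-10.4],
  [1,[0,0,-0.01],-10.4],
  [1,[0,0,-0.01],-10.4],
  [1,[0,0,-0.01],-10.4],
  [1,[0,0,-0.02],-10.4],
  [1,[0,0,-0.02],-10.4],
  [1,[0,0,-0.02],-10.4],
  [1,[0,0,-0.02],-10.4],
])

```text
time: 11.28
ee_pos: [0.4638, 0.2791, 0.1327]
tcp_rot: [180.0, 0.4, -177.3]
wrist_force: [-0.2, 0.4, -0.5]
opening: 0.0856
```

Emit:
drive_tool([
  [1,[0,0,-0.01],-10.4],
  [1,[0,0,-0.01],-9.9],
  [1,[0,0,0],0],
  [1,[0,0,0],0],
])

```text
time: 11.78
ee_pos: [0.4638, 0.2794, 0.1137]
tcp_rot: [180.0, 0.4, 163.0]
wrist_force: [-0.1, -0.2, -0.1]
opening: 0.0855
```

```bash
python3 st.py; python3 snap.py s2 side .4635 .28 .05 5
```

```text
time 11.775
q [31.2064  3.0796 -7.3561 79.2615 -0.2824 48.1963]
ee_pos [0.4638 0.2794 0.1137]
tcp_rot [179.9625   0.4123 163.0093]
wrist_force [-0.099  -0.1721 -0.1401]
torque [-0.0296 -0.0352  0.0163]
opening 0.08550712340391109
11.825 [0.46383773 0.27956012 0.11385842] [179.95021056   0.42407626 162.97946735] [-0.34345436  0.24215815  0.47229949]
```

View pics/s2.png

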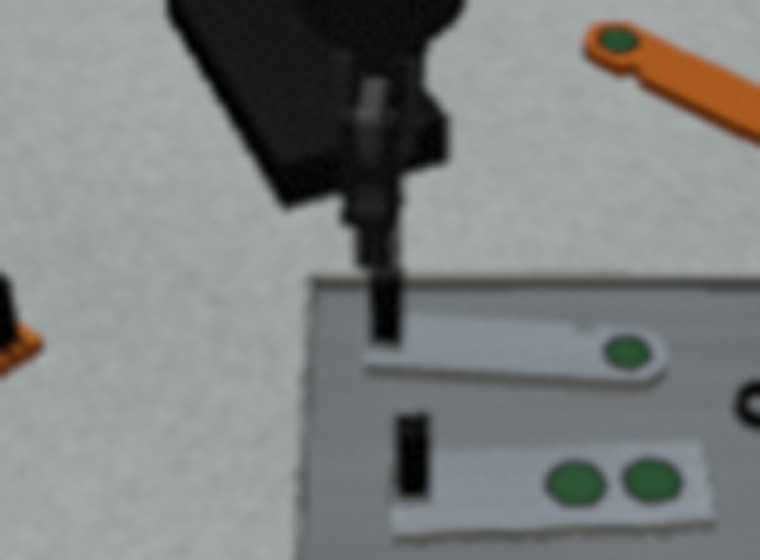

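Emit:
drive_tool([
  [1,[0,0,-0.02],0],
  [1,[0,0,-0.02],0],
  [1,[0,0,-0.015],0],
  [1,[0,0,-0.009],0],
  [1,[0,0,-0.002],0],
  [1,[0,0,0],0],
  [0.5,[0,0,0],0],
  [0.3,[0,0,0],0],
  [0.2,[0,0,0],0],
], grip_force=30)

```text
time: 12.95
ee_pos: [0.4636, 0.2797, 0.0475]
tcp_rot: [180.0, 0.4, 162.8]
wrist_force: [0.4, 0.0, -0.2]
opening: 0.0318
```

Emit:
drive_tool([
  [0.1,[0,0,0],0],
  [0.0,[0,0,0],0],
  [0.0,[0,0,0],0],
  [0.0,[0,0,0],0],
], grip_force=40)

```text
time: 13.45
ee_pos: [0.4636, 0.2796, 0.0474]
tcp_rot: [180.0, 0.4, 162.8]
wrist_force: [0.2, -0.3, 2.0]
opening: 0.0152
```

```bash
python3 st.py
```

```text
time 13.45
q [ 31.2362   4.6823 -13.0894  71.9399  -0.2838  48.4084]
ee_pos [0.4636 0.2796 0.0474]
tcp_rot [179.9727   0.4037 162.827 ]
wrist_force [ 0.1816 -0.2918  1.998 ]
torque [-0.0521  0.1054  0.0084]
opening 0.015229414607849136
```

Emit:
drive_tool([
  [0,[0,0,0.003],0],
  [0,[0,0,0.007],0],
  [0,[0,0,0.015],0],
  [0,[0,0,0.02],0],
  [0,[0,0,0.02],0],
  [0,[0,0,0.02],0],
  [0,[0,0,0.01],0],
  [0,[0,0,0],0],
])

```text
time: 14.45
ee_pos: [0.4639, 0.2798, 0.1432]
tcp_rot: [179.9, 0.5, 162.8]
wrist_force: [0.5, 0.6, -1.0]
opening: 0.0155
```

```bash
python3 st.py; python3 snap.py s3 side .5 .26 .08 5
```

```text
time 14.45
q [31.2348  2.718  -4.4743 82.4453 -0.2858 48.4089]
ee_pos [0.4639 0.2798 0.1432]
tcp_rot [179.9186   0.4543 162.8247]
wrist_force [ 0.5086  0.5536 -0.9873]
torque [-0.0318  0.048  -0.0229]
opening 0.015505934380111712
14.5 [0.46357386 0.27963057 0.14229367] [179.97302673   0.40356009 162.82636518] [ 0.06717887 -0.65089231 -0.99831728]
```

View pics/s3.png

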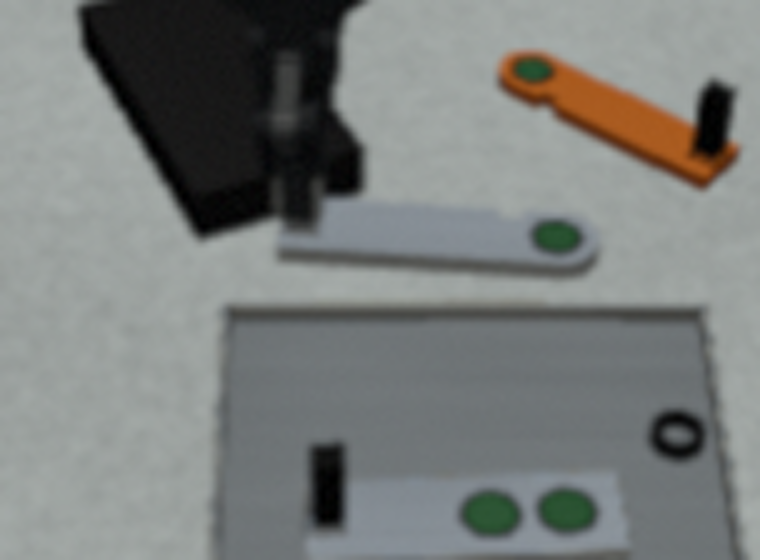

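The slider is lifted and hangs level. The post is in the jaws at (300,205) and the nose is at (595,240). The wide slider is untouched.

Emit:
drive_tool([
  [0,[0.0005,-0.01,0],1],
  [0,[0.0007,-0.02,0],1.5],
  [0,[0.0008,-0.026,0],2],
  [0,[0.0008,-0.026,0],2],
  [0,[0.0008,-0.026,0],2],
  [0,[0.0008,-0.026,0],2],
  [0,[0.0008,-0.026,0],2],
  [0,[0.0008,-0.026,0],2],
  [0,[0.0008,-0.026,0],2],
  [0,[0.0008,-0.026,0],2],
])

```text
time: 15.75
ee_pos: [0.4705, 0.0402, 0.1416]
tcp_rot: [180.0, 0.3, -178.6]
wrist_force: [-0.1, -1.1, -1.7]
opening: 0.0158
```

Emit:
drive_tool([
  [0,[0.0008,-0.026,0],2],
  [0,[0.0008,-0.026,0],2],
  [0,[0.0008,-0.026,0],2],
  [0,[0.0008,-0.026,0],2],
  [0,[0.0008,-0.026,0],2],
  [0,[0.0003,-0.022,0],1.2],
  [0,[0,-0.013,0],0],
  [0,[0,-0.0016,0],0],
  [0,[0,0,0],0],
])

```text
time: 16.88
ee_pos: [0.4753, -0.1247, 0.1421]
tcp_rot: [180.0, 0.4, -167.5]
wrist_force: [0.1, -0.3, -1.8]
opening: 0.0152
```

```bash
python3 st.py
```

```text
time 16.875
q [-14.8093  -4.1135 -11.3575  82.4317   0.2067 -27.3325]
ee_pos [ 0.4753 -0.1247  0.1421]
tcp_rot [ 179.9653    0.383  -167.4763]
wrist_force [ 0.1421 -0.2753 -1.7973]
torque [-0.0362  0.1418  0.007 ]
opening 0.015245692523097888
```

Emit:
drive_tool([
  [0,[0,0,-0.01],0],
  [0,[0,0,-0.02],0],
  [0,[0,0,-0.02],0],
  [0,[0,0,-0.008],0],
  [0,[0,0,-0.002],0],
  [0,[0,0,0],0],
])

```text
time: 17.62
ee_pos: [0.4757, -0.125, 0.0828]
tcp_rot: [180.0, 0.4, -167.5]
wrist_force: [0.3, -0.2, -0.8]
opening: 0.0154
```

```bash
python3 snap.py t4 top .58 -.1 .04 6;python3 snap.py s4 side .58 -.1 .04 5
```

```text
17.675 [ 0.47580647 -0.12503456  0.08294237] [-179.99315045    0.44831186 -167.46942046] [ 0.17006958 -0.43245517 -0.81024003]
17.725 [ 0.47581793 -0.12506351  0.08299572] [-179.9911701     0.45475087 -167.47089703] [-0.55297815  0.30077342 -0.7729625 ]
```

View pics/t4.png

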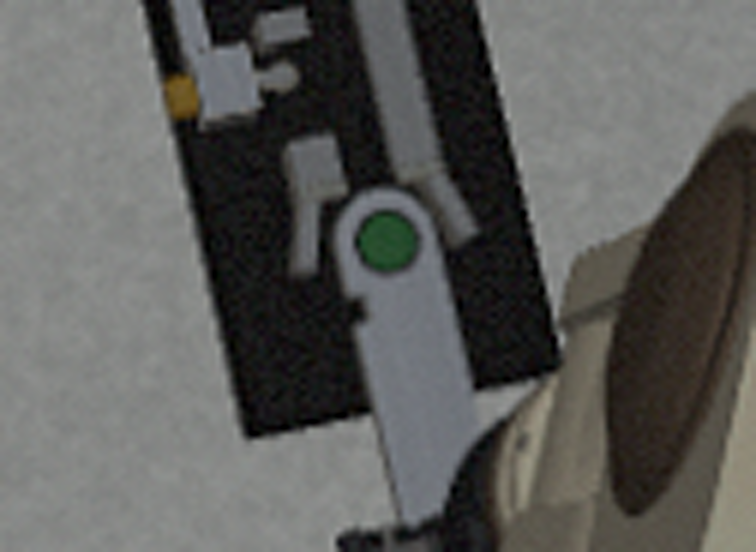

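View pics/s4.png

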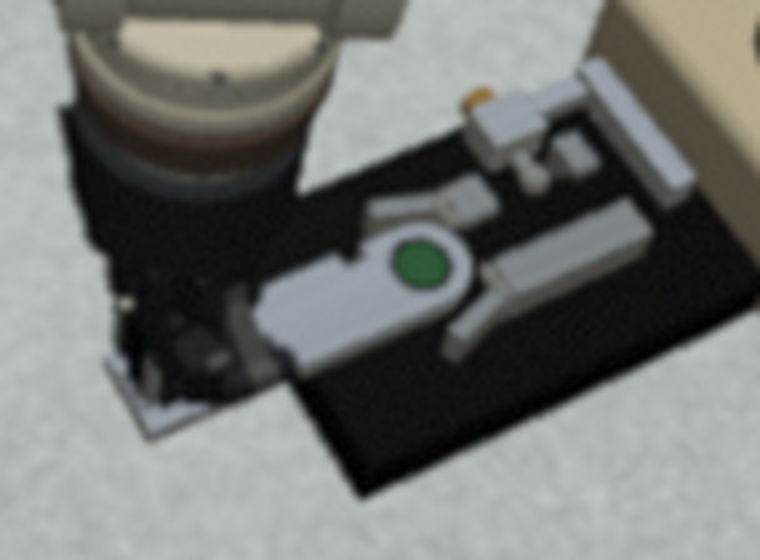

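The nose, at (385,190) in the top crop, is between the flare walls, and the slider is in line with the guide. I'll lower it until I feel contact.

Emit:
drive_tool([
  [0,[0,0,-0.003],0],
  [0,[0,0,-0.003],0],
  [0,[0,0,-0.0015],0],
  [0,[0,0,-0.001],0],
  [0,[0,0,0],0],
])

```text
time: 18.35
ee_pos: [0.4754, -0.125, 0.0737]
tcp_rot: [180.0, 0.4, -167.5]
wrist_force: [0.0, 0.1, -0.9]
opening: 0.0151
```

Emit:
drive_tool([
  [0,[0,0,-0.001],0],
  [0,[0,0,0],0],
])

```text
time: 18.6
ee_pos: [0.4757, -0.1251, 0.0732]
tcp_rot: [180.0, 0.4, -167.5]
wrist_force: [-1.5, -0.2, 2.5]
opening: 0.0154
```

Emit:
drive_tool([
  [0,[0,0,-0.001],0],
  [0,[0,0,0],0],
])

```text
time: 18.85
ee_pos: [0.4758, -0.1252, 0.0727]
tcp_rot: [-180.0, 0.5, -167.5]
wrist_force: [-2.9, -1.3, 7.3]
opening: 0.0154
```

Emit:
drive_tool([
  [0,[0,0,0.0008],0],
  [0,[0.0029,0.00065,0],0],
  [0,[0.0029,0.00065,0],0],
  [0,[0.0029,0.00065,0],0],
  [0,[0.0029,0.00065,0],0],
  [0,[0,0,0],0],
])

```text
time: 19.6
ee_pos: [0.4876, -0.1224, 0.0729]
tcp_rot: [-180.0, 0.4, -167.5]
wrist_force: [0.1, 0.2, 4.8]
opening: 0.0155
```

```bash
python3 st.py
```

```text
time 19.6
q [-14.1956  -1.4292 -16.4662  74.5695   0.1933 -26.7235]
ee_pos [ 0.4876 -0.1224  0.0729]
tcp_rot [-179.9957    0.4384 -167.4714]
wrist_force [0.09   0.1719 4.823 ]
torque [ 0.037  -0.0911 -0.0188]
opening 0.015497177332100267
```

Emit:
drive_tool([
  [0,[0.0029,0.00065,0.0004],0],
  [0,[0.0029,0.00065,0],0],
  [0,[0.0029,0.00065,0],0],
  [0,[0.0029,0.00065,0],0],
  [0,[0,0,0],0],
])

```text
time: 20.23
ee_pos: [0.4992, -0.1198, 0.0732]
tcp_rot: [180.0, 0.4, -167.5]
wrist_force: [0.2, -0.0, 5.4]
opening: 0.0158
```

```bash
python3 st.py
```

```text
time 20.225
q [-13.5903   0.026  -15.0025  74.5893   0.1922 -26.1251]
ee_pos [ 0.4992 -0.1198  0.0732]
tcp_rot [ 179.9958    0.4277 -167.4646]
wrist_force [ 0.2046 -0.0352  5.4093]
torque [-0.0362 -0.1259 -0.0064]
opening 0.01577988257328473
```

Emit:
drive_tool([
  [0,[0.0029,0.00065,0.0005],0],
  [0,[0.0029,0.00065,0],0],
  [0,[0.0029,0.00065,0],0],
  [0,[0.0029,0.00065,0],0],
  [0,[0,0,0],0],
])

```text
time: 20.85
ee_pos: [0.5105, -0.1171, 0.0733]
tcp_rot: [180.0, 0.4, -167.5]
wrist_force: [1.1, 0.2, 0.4]
opening: 0.0154
```

```bash
python3 st.py
```

```text
time 20.85
q [-13.0183   1.4714 -13.5245  74.6471   0.1992 -25.5531]
ee_pos [ 0.5105 -0.1171  0.0733]
tcp_rot [ 179.9743    0.408  -167.4647]
wrist_force [1.0559 0.2371 0.3546]
torque [-0.0116 -0.0723  0.0136]
opening 0.015378648978540407
```

Emit:
drive_tool([
  [0,[0.00195,0.00043,0],0],
  [0,[0.00195,0.00043,0],0],
  [0,[0.00195,0.00043,0],0],
  [0,[0.00195,0.00043,0],0],
  [0,[0,0,0],0],
])

```text
time: 21.48
ee_pos: [0.5182, -0.1154, 0.0734]
tcp_rot: [180.0, 0.4, -167.5]
wrist_force: [-0.4, -0.7, -1.3]
opening: 0.0152
```

Emit:
drive_tool([
  [0,[0.00195,0.00043,0],0],
  [0,[0.00195,0.00043,0],0],
  [0,[0,0,0],0],
])

```text
time: 21.85
ee_pos: [0.5221, -0.1146, 0.0734]
tcp_rot: [180.0, 0.4, -167.5]
wrist_force: [0.1, 0.7, -1.1]
opening: 0.0154
```

```bash
python3 st.py
```

```text
time 21.85
q [-12.4702   2.9245 -12.0131  74.7116   0.1862 -25.002 ]
ee_pos [ 0.5221 -0.1146  0.0734]
tcp_rot [ 179.9795    0.3966 -167.4677]
wrist_force [ 0.12    0.6581 -1.1128]
torque [0.0039 0.1171 0.0441]
opening 0.015415962317059056
```

Emit:
drive_tool([
  [0,[0.00195,0.00043,-0.0003],0],
  [0,[0.00195,0.00043,0],0],
  [0,[0,0,0],0],
])

```text
time: 22.22
ee_pos: [0.5262, -0.1138, 0.0733]
tcp_rot: [180.0, 0.4, -167.5]
wrist_force: [0.3, 0.1, 0.7]
opening: 0.0156
```

Emit:
drive_tool([
  [0,[0.00195,0.00043,0],0],
  [0,[0.00195,0.00043,0],0],
  [0,[0,0,0],0],
])

```text
time: 22.6
ee_pos: [0.53, -0.1129, 0.0733]
tcp_rot: [180.0, 0.4, -167.5]
wrist_force: [-0.0, -0.8, 3.1]
opening: 0.0153
```

Emit:
drive_tool([
  [0,[0.00195,0.00043,0],0],
  [0,[0.00195,0.00043,0],0],
  [0,[0,0,0],0],
])

```text
time: 22.98
ee_pos: [0.5337, -0.1125, 0.0734]
tcp_rot: [-180.0, 0.4, -167.5]
wrist_force: [-2.6, -3.3, 5.0]
opening: 0.0153
```

```bash
python3 st.py; python3 snap.py t5 top .63 -.09 .04 6
```

```text
time 22.975
q [-11.964    4.3842 -10.4745  74.7725   0.126  -24.4401]
ee_pos [ 0.5337 -0.1125  0.0734]
tcp_rot [-179.9621    0.3879 -167.5234]
wrist_force [-2.5608 -3.2625  5.0475]
torque [-0.5813  0.5738 -0.3533]
opening 0.015267087671123556
23.025 [ 0.53366305 -0.11247552  0.07335861] [-179.96745299    0.38452586 -167.51621554] [-2.18322803 -3.40360063  4.82998717]
```

View pics/t5.png

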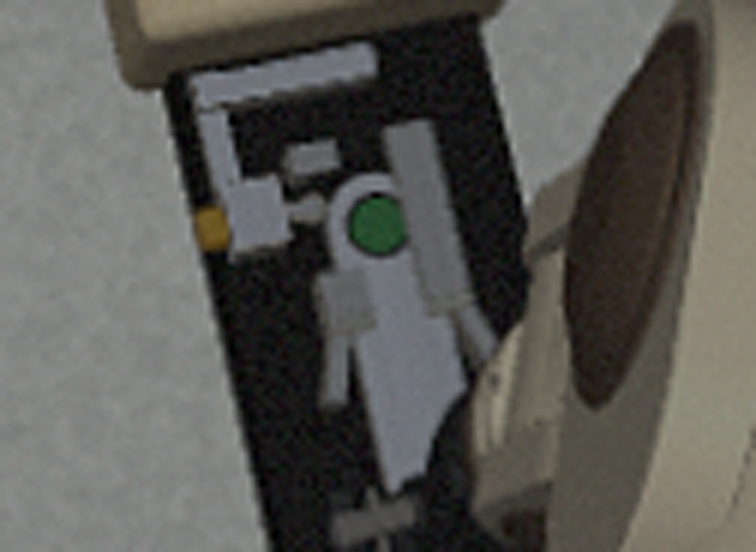

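Emit:
drive_tool([
  [0,[0.001,0.0002,0.0004],0],
  [0,[0.001,0.0002,0],0],
  [0,[0,0,0],0],
])

```text
time: 23.4
ee_pos: [0.5354, -0.1121, 0.0734]
tcp_rot: [-180.0, 0.3, -167.5]
wrist_force: [-3.6, -3.7, 3.3]
opening: 0.0153
```

Emit:
drive_tool([
  [0,[0.001,0.0002,0],0],
  [0,[0.001,0.0002,0],0],
  [0,[0,0,0],0],
])

```text
time: 23.78
ee_pos: [0.5374, -0.1116, 0.0734]
tcp_rot: [-180.0, 0.3, -167.5]
wrist_force: [-3.5, -4.4, 3.1]
opening: 0.0157
```

Emit:
drive_tool([
  [0,[0.001,0.0002,0],0],
  [0,[0.001,0.0002,0],0],
  [0,[0,0,0],0],
])

```text
time: 24.15
ee_pos: [0.5394, -0.1112, 0.0734]
tcp_rot: [-180.0, 0.4, -167.5]
wrist_force: [-3.0, -4.3, 2.7]
opening: 0.0154
```

```bash
python3 st.py
```

```text
time 24.15
q [-11.7122   5.1429  -9.6661  74.8659   0.1346 -24.2004]
ee_pos [ 0.5394 -0.1112  0.0734]
tcp_rot [-179.9895    0.3517 -167.5114]
wrist_force [-3.0167 -4.3428  2.6928]
torque [-0.8413  0.7096 -0.4049]
opening 0.015396411235772551
```

Emit:
drive_tool([
  [0,[0.00195,0.00043,0.0002],0],
  [0,[0.00195,0.00043,0],0],
  [0,[0.00195,0.00043,0],0],
  [0,[0,0,0],0],
])

```text
time: 24.65
ee_pos: [0.5456, -0.1098, 0.0734]
tcp_rot: [180.0, 0.4, -167.5]
wrist_force: [-0.2, -4.1, 0.6]
opening: 0.0155
```

Emit:
drive_tool([
  [0,[0.00195,0.00043,0],0],
  [0,[0.00195,0.00043,0],0],
  [0,[0.00195,0.00043,0],0],
  [0,[0,0,0],0],
])

```text
time: 25.15
ee_pos: [0.5515, -0.1083, 0.0734]
tcp_rot: [180.0, 0.4, -167.5]
wrist_force: [2.0, -3.3, -2.2]
opening: 0.0158
```

```bash
cat > st2.py <<'E'
from workcell import monitor
import numpy as np
o=monitor.get_obs();a=np.radians(12.5);u=np.array([np.cos(a),np.sin(a)]);n=np.array([-u[1],u[0]])
d=o['ee_pos'][:2]-[.62,-.093];f=o['wrist_force']
print('t %.2f org %.2f mm lat %.2f  Fu %.1f Fn %.1f Fz %.1f yaw %.2f'%(o['time'],d@u*1e3+65,d@n*1e3,f[:2]@u,f[:2]@n,f[2],o['tcp_rot'][2]),o['torque'].round(2))
E
python3 st2.py
```

```text
t 25.15 org -5.19 mm lat -0.14  Fu 1.2 Fn -3.6 Fz -2.2 yaw -167.48 [-0.92 -0.08 -0.44]
```

Emit:
drive_tool([
  [0,[0.00195,0.00043,-0.0003],0],
  [0,[0.00195,0.00043,0],0],
  [0,[0,0,0],0],
])

```text
time: 25.52
ee_pos: [0.5554, -0.1075, 0.0735]
tcp_rot: [180.0, 0.4, -167.5]
wrist_force: [0.6, -4.0, -1.2]
opening: 0.0151
```

```bash
python3 st2.py
```

```text
t 25.52 org -1.18 mm lat -0.19  Fu -0.3 Fn -4.0 Fz -1.2 yaw -167.48 [-1.07  0.04 -0.42]
```

Emit:
drive_tool([
  [0,[0.00146,0.00032,0],0],
  [0,[0.00146,0.00032,0],0],
  [0,[0,0,0],0],
])

```text
time: 25.9
ee_pos: [0.5583, -0.1068, 0.0735]
tcp_rot: [180.0, 0.4, -167.5]
wrist_force: [0.4, -3.9, -2.1]
opening: 0.0154
```

```bash
python3 st2.py
```

```text
t 25.90 org 1.80 mm lat -0.15  Fu -0.5 Fn -3.9 Fz -2.1 yaw -167.48 [-1.09 -0.03 -0.47]
```

Emit:
drive_tool([
  [0,[0.00098,0.00022,-0.0003],0],
  [0,[0.00098,0.00022,0],0],
  [0,[0,0,0],0],
])

```text
time: 26.28
ee_pos: [0.5603, -0.1065, 0.0734]
tcp_rot: [-180.0, 0.4, -167.5]
wrist_force: [-0.2, -4.7, 2.1]
opening: 0.0155
```

```bash
python3 st2.py
```

```text
t 26.27 org 3.77 mm lat -0.21  Fu -1.2 Fn -4.6 Fz 2.1 yaw -167.48 [-1.15  0.28 -0.49]
```

Emit:
drive_tool([
  [0,[0.00098,0.00022,0],0],
  [0,[0.00098,0.00022,0],0],
  [0,[0,0,0],0],
])

```text
time: 26.65
ee_pos: [0.5626, -0.1059, 0.0734]
tcp_rot: [180.0, 0.5, -167.5]
wrist_force: [1.8, -4.3, 1.0]
opening: 0.0152
```

```bash
python3 st2.py
```

```text
t 26.65 org 6.13 mm lat -0.13  Fu 0.8 Fn -4.6 Fz 1.0 yaw -167.47 [-1.03 -0.27 -0.47]
```

Emit:
drive_tool([
  [0,[0.0005,0.0001,0],0],
  [0,[0.0005,0.0001,0],0],
  [0,[0,0,0],0],
])

```text
time: 27.02
ee_pos: [0.5634, -0.1057, 0.0734]
tcp_rot: [180.0, 0.4, -167.5]
wrist_force: [1.2, -4.5, 2.3]
opening: 0.0154
```

```bash
python3 st2.py
```

```text
t 27.02 org 7.02 mm lat -0.13  Fu 0.2 Fn -4.7 Fz 2.3 yaw -167.47 [-1.01 -0.24 -0.47]
```

Emit:
drive_tool([
  [0,[0.0005,0.0001,0],0],
  [0,[0.0005,0.0001,0],0],
  [0,[0,0,0],0],
])

```text
time: 27.4
ee_pos: [0.5644, -0.1054, 0.0734]
tcp_rot: [180.0, 0.4, -167.5]
wrist_force: [2.3, -3.3, 4.2]
opening: 0.0156
```

```bash
python3 st2.py
```

```text
t 27.40 org 8.08 mm lat -0.07  Fu 1.5 Fn -3.7 Fz 4.2 yaw -167.46 [-0.85 -0.3  -0.5 ]
```

Emit:
drive_tool([
  [0,[0.0005,0.0001,0.0003],0],
  [0,[0.0005,0.0001,0],0],
  [0,[0,0,0],0],
])

```text
time: 27.78
ee_pos: [0.5652, -0.1051, 0.0734]
tcp_rot: [180.0, 0.4, -167.5]
wrist_force: [2.9, -2.6, 3.4]
opening: 0.0153
```

```bash
python3 st2.py
```

```text
t 27.77 org 8.88 mm lat 0.02  Fu 2.2 Fn -3.2 Fz 3.4 yaw -167.46 [-0.65 -0.43 -0.34]
```

Emit:
drive_tool([
  [0,[0.0005,0.0001,0],0],
  [0,[0.0005,0.0001,0],0],
  [0,[0,0,0],0],
])

```text
time: 28.15
ee_pos: [0.566, -0.1049, 0.0734]
tcp_rot: [180.0, 0.4, -167.5]
wrist_force: [0.5, -1.1, 4.0]
opening: 0.0154
```

```bash
python3 st2.py
```

```text
t 28.15 org 9.72 mm lat 0.12  Fu 0.2 Fn -1.2 Fz 4.0 yaw -167.45 [-0.4  -0.1  -0.16]
```

Emit:
drive_tool([
  [0,[0.0005,0.0001,0.0002],0],
  [0,[0,0,0],0],
])

```text
time: 28.4
ee_pos: [0.5664, -0.1048, 0.0734]
tcp_rot: [179.9, 0.4, -167.5]
wrist_force: [-0.3, -0.8, 1.8]
opening: 0.0156
```

```bash
python3 st2.py; python3 snap.py t6 top .65 -.09 .04 8; python3 snap.py s6 side .65 -.09 .04 7; python3 st2.py
```

```text
t 28.40 org 10.09 mm lat 0.13  Fu -0.4 Fn -0.7 Fz 1.8 yaw -167.46 [-0.15  0.06 -0.12]
28.45 [ 0.56639995 -0.10475419  0.07345833] [ 179.9500605     0.37330267 -167.45827532] [ 0.60937392 -0.50440868  1.69229574]
28.5 [ 0.5663884  -0.104742    0.07342244] [ 179.94808727    0.37205667 -167.45828605] [ 0.9419116  -0.58263742  1.8030857 ]
t 28.50 org 10.12 mm lat 0.14  Fu 0.8 Fn -0.8 Fz 1.8 yaw -167.46 [-0.09  0.05 -0.1 ]
```

View pics/t6.png

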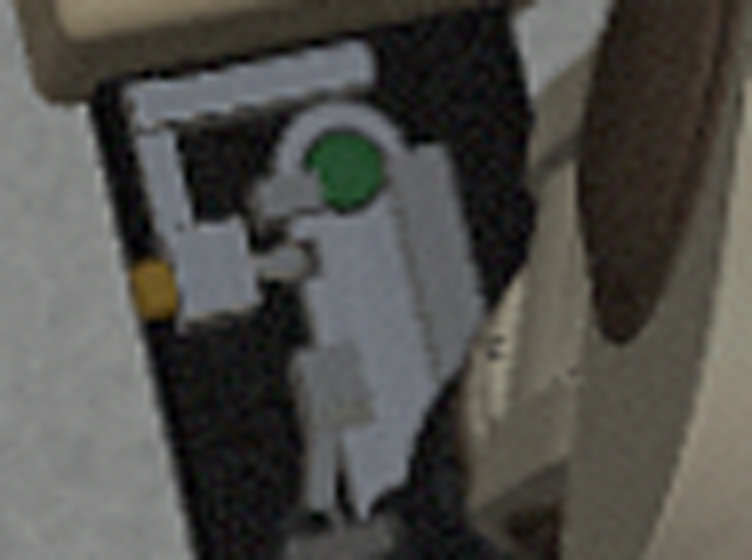

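View pics/s6.png

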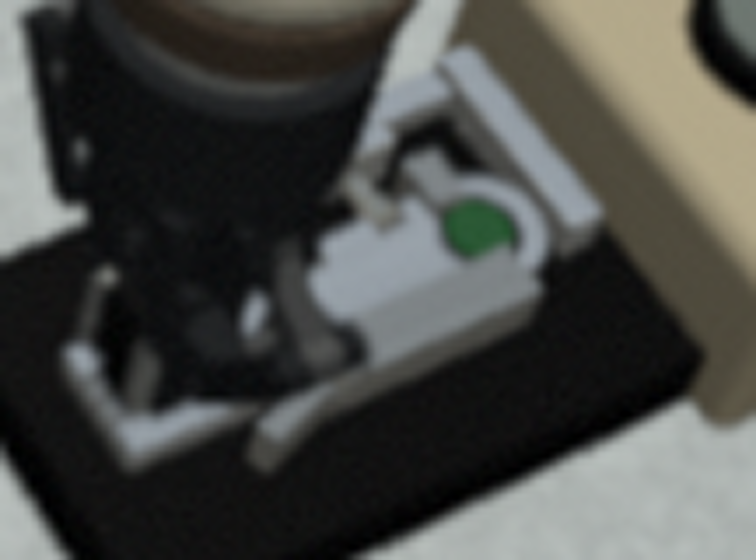

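Emit:
drive_tool([
  [0,[0.0004,0.0001,0],0],
  [0,[0,0,0],0],
])

```text
time: 28.75
ee_pos: [0.5668, -0.1047, 0.0734]
tcp_rot: [180.0, 0.4, -167.5]
wrist_force: [0.3, 0.3, 1.7]
opening: 0.0153
```

```bash
python3 st2.py
```

```text
t 28.75 org 10.50 mm lat 0.06  Fu 0.3 Fn 0.2 Fz 1.7 yaw -167.46 [-0.04  0.19 -0.03]
```

Emit:
drive_tool([
  [0,[0.0004,0.0001,0],0],
  [0,[0,0,0],0],
])

```text
time: 29.0
ee_pos: [0.5672, -0.1047, 0.0734]
tcp_rot: [180.0, 0.4, -167.5]
wrist_force: [-1.0, -1.1, 0.7]
opening: 0.0154
```

```bash
python3 st2.py
```

```text
t 29.00 org 10.87 mm lat 0.01  Fu -1.3 Fn -0.9 Fz 0.7 yaw -167.47 [-0.08  0.33 -0.04]
```

Emit:
drive_tool([
  [0,[-0.0003,-0.0001,0],0],
  [0,[0,0,0],0],
])

```text
time: 29.25
ee_pos: [0.567, -0.1049, 0.0735]
tcp_rot: [180.0, 0.4, -167.5]
wrist_force: [-0.9, -0.4, -2.0]
opening: 0.0154
```

```bash
python3 st2.py
```

```text
t 29.25 org 10.73 mm lat -0.12  Fu -1.0 Fn -0.2 Fz -2.0 yaw -167.47 [-0.01  0.11 -0.02]
```

Emit:
drive_tool([
  [0.2,[0,0,0],0],
  [0.3,[0,0,0],0],
  [0.45,[0,0,0],0],
  [0.6,[0,0,0],0],
  [0.6,[0,0,0],0],
], grip_force=20)

```text
time: 29.88
ee_pos: [0.5671, -0.1049, 0.0737]
tcp_rot: [180.0, 0.4, -167.5]
wrist_force: [-1.4, -0.4, -0.1]
opening: 0.0512
```

Emit:
drive_tool([
  [0.6,[0,0,0.005],0],
  [0.6,[0,0,0.015],0],
  [0.6,[0,0,0.025],0],
  [0.6,[0,0,0.03],0],
  [0.6,[0,0,0.03],0],
  [0.6,[-0.03,0,0.03],0],
  [0.6,[-0.05,0,0.02],0],
  [0.6,[-0.05,0,0],0],
  [0.6,[-0.05,0,0],0],
  [0.6,[-0.03,0,0],0],
])

```text
time: 31.12
ee_pos: [0.3552, -0.1048, 0.2302]
tcp_rot: [-180.0, 0.5, -167.5]
wrist_force: [0.3, -0.2, 0.3]
opening: 0.0515
```

```bash
python3 snap.py t7 top .64 -.09 .04 6; python3 snap.py s7 side .64 -.09 .04 6; python3 st2.py
```

```text
31.175 [ 0.35318518 -0.1046436   0.23065422] [-179.95883999    0.46249475 -167.4937603 ] [ 3.16260956 -0.74077039  3.86333806]
31.225 [ 0.3552146  -0.10486738  0.2306178 ] [-179.93152618    0.53787891 -167.52012033] [ 1.37642993 -0.68611955 -0.25063328]
t 31.23 org -196.08 mm lat 45.72  Fu 1.2 Fn -1.0 Fz -0.3 yaw -167.52 [-0.04  0.04  0.01]
```

View pics/t7.png

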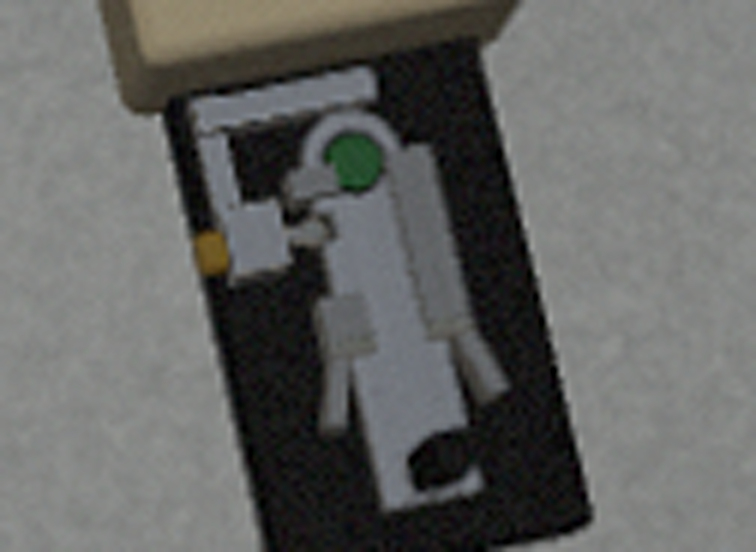

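View pics/s7.png

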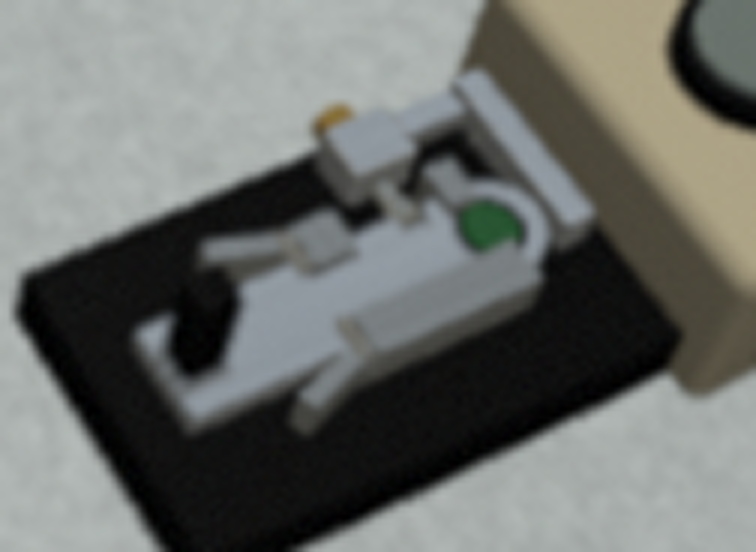

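```bash
python3 - <<'E'
from fit import *
q=(.62,-.093,np.radians(12.5)); out=[]
for n,f in(('top','top0'),('top','t7'),('side','side0'),('side','s7')):
    p=np.load(f+'.npz')['p'][:,:,::-1]
    xs=np.arange(.065,.025,-.0002);ys=np.arange(.04,.0,-.0002)
    X,Y=np.meshgrid(xs,ys,indexing='ij')
    uv=proj(n,place(*q,np.c_[X.ravel(),Y.ravel()],.0365)).astype(np.float32).reshape(*X.shape,2)
    r=cv2.remap(p,uv[...,0],uv[...,1],cv2.INTER_CUBIC);out.append(np.clip(r*1.5,0,255).astype(np.uint8))
cv2.imwrite('pics/ball.png',cv2.resize(np.vstack([np.hstack(out[:2]),np.hstack(out[2:])]),None,fx=1.45,fy=1.45))
E
```

```text
(no output)
```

View pics/ball.png

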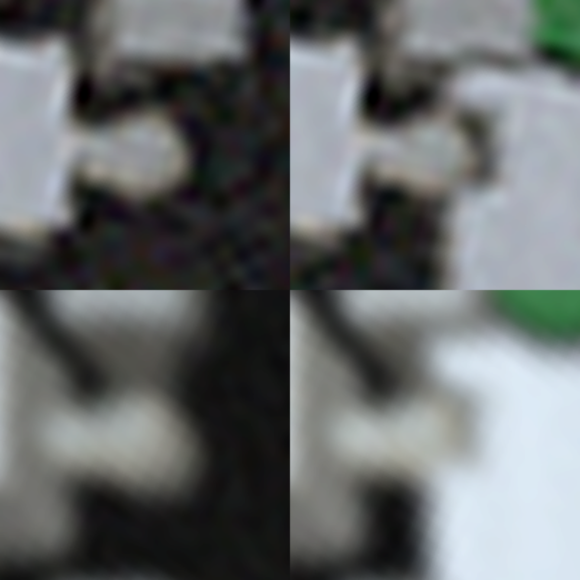

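The ball stands at its free position inside the notch. Its tip in the top crop is at column 187 when free and about 185 now. The slider stayed put after release, so I'm handing in.

```bash
python3 -c "
from workcell import job
print(job.job_done())"
```

```text
the job is handed in; nothing more can be done
None
```

The narrow slider is in the guide with the ball in its notch. I let go of it and handed the job in at about 31 s. The wide slider was never touched.

**What I did:** I took the slider by its post, laid it on the apron with its nose inside the flare, and pushed it in steps of 3 mm down to 0.4 mm. The true click place turned out about 3 mm farther in than average, with the slider's origin about 10.5 mm inside the mouth.

**Last checks:**
- **Forces:** In the wrist readings after each push, the horizontal force stayed within about 5 N. Pressing down onto the apron peaked at about 7 N. At the click the side force fell from about 4.7 N to about 0. A further 0.4 mm met only about 1.3 N, so I backed off about 0.3 mm before letting go.
- **Pictures:** After release the top camera shows the ball tip within about 0.3 mm of its free position, inside the notch. The side picture was too blurred at the ball to confirm this.

**What went wrong:** Early on I turned the wrong way and ran the last joint up against its range (179.94 of 180). That tilted the tool about 10° and moved it off to one side, touching nothing. I took the tilt out by turning the joint round to its other end before grasping. About 0.4° of tool tilt stayed throughout; the slider looked level in the jaws.

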